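# Guard the transformer for its test, open the other bay

### The arm

A 6-joint arm with a two-finger parallel gripper is mounted at the origin on a cart in front of the work surface, level with it; the furniture and walls round the work are solid. World frame = base frame: x ahead of the robot, y to its left, z up, the work surface at z = 0. Lengths are in m, angles in rad, forces in N, time in s.
With the tool pointing down it reaches from about 0.25 to 0.775 m from the base axis. Payload 4 kg.
Tool frame: the origin (TCP) lies midway between the tips of the shut fingers; the grasp point (between the pads) lies grip_point_offset behind it (grip_point_offset is the distance from the TCP to the grasp point, in m); z points along the fingers, y is the line along which they close (so a half turn about z gives the same grasp; the last joint's range is limited). The gripper opens to 94 mm and grips with 3 to 60 N. Pads are 16 mm wide; open, the fingers measure 119 mm over their backs; the gripper's body (75 mm by 177 mm) begins 78 mm behind the grasp point.
Start: joints at [-1.36, 0.087, 1.371, -0, 1.684, -0.103], TCP at [0.17, -0.523, 0.171] pointing down, gripper open.
Joint ranges: [-3.1, 3.1], [-0.76, 2.03], [0.27, 2.55], [-1.08, 4.22], [0.17, 2.65], [-2.57, 2.57]. Speed limits (rad/s): [2.79, 2.79, 3.14, 3.14, 3.14, 3.14].

### API

Orientations are given as [roll, pitch, yaw] about the fixed x, y, z axes, in that order (R = Rz(yaw) Ry(pitch) Rx(roll)).
In Python, from bench import * gives the robot as it stands. The module is installed in compiled form; this text tells all that it offers.
- The arm moves only by the tool apply_moves, never from a script. Its argument "commands" is a list of rows, each a list of 7 numbers: the turn, a rotation vector about the world's x, y, z in rad, then the shift along the world's x, y, z in m, then the opening in per cent of the stroke, from 0 (shut) to 100 (fully open). In form: [[ax, ay, az, x, y, z, jaw], ...]. A call has exactly 5 rows; each row is the pose to reach, as a shift and turn from the pose commanded when the call began; what a row does not reach only later rows make up. A row lasts 1/10 s, in which the tool goes at most 50 mm and 8.59 degrees, less where a joint would pass 70% of its speed; a pose out of reach is approached as far as the arm can. A call with a gripper value outside its range is refused whole. The fingers move at their own pace and stop on an object; the grip force is fixed at half the most. Time passes only in rows, so rows that repeat a pose let the fingers close, or fill a call up. It gives the time, the measured TCP pose, the force, the opening and the grip force at its end, in the units of the state.
- get_obs(): the state, without advancing time (a new reading comes with each control period).
- snapshot(name): name is "side" or "top" or "wrist"; returns a dict with "pixels" (480x640x3 uint8, red, green, blue), "vertical_fov" (degrees; the focal length in pixels is half the picture's height over the tangent of half this angle, whatever the lens; pixels are square), "cx", "cy" (the principal point, pixels), "rvec" (rotation vector, rad) and "tvec" (3), from world to camera coordinates, as OpenCV has them. Camera axes: x right, y down, z forward; pixel columns grow to the right and rows downward; lengths in m; the calibration is good to about 2 mm. The wrist camera is an equidistant fisheye: a pixel r from the principal point sees the ray r / f radians off the axis. A picture is of the moment at which its call begins. There is no depth.
- close_job(): hands the job in; it is judged then, once.
Trained networks look in the newest picture that a camera, given by its name, has taken for a name from the list of things; names that differ only in an ending like _2 or _b are one class to them, and where a whole thing is asked for, a point or a joint stands for the part that bears it (a point fixed in the world has none). Each returns a list of dicts, best first, with "score" (0 to 1); they miss things now and then, are a little off and sometimes report something else, mostly with a low value. They report only what shows in the picture. A call takes as long as a camera call. They do not tell look-alikes from the thing itself.
- masks_of(camera, query): "mask" (480x640 bool, what is visible of it) and "extent" ([left, top, right, bottom] in pixels, round what is visible of it).
- place_of(camera, query): "pixel" ([column, row] in pixels: a listed point, or the origin of a listed thing).
The state is a dict: "time": time; "joint_positions": joint angles; "qvel": joint speeds; "joint_torque": joint torques, N m; "tool_pos": TCP position; "ee_rot": TCP orientation; "wrist_force": force on the tool from outside, world axes, zero at the start; "wrist_torque": the same for the moment, N m; "width": finger opening in m; "finger_force": force on a finger pad.
Only numpy, scipy, OpenCV 4.12 (cv2) and the standard library are available. Lean on these libraries where they do the work, as an engineer would, in place of code of your own. Each camera call takes 0.05 s, during which the arm holds its last target. There are 200 camera calls.

### The job

The test box on the bench has two bays side by side, each with a clear sliding guard on top, and both guards have been left half open. Slide the guard over the bay that holds the mains transformer fully shut so that it can be put on test, and slide the other bay's guard fully open so that the part in it can be taken out afterwards; leave the transformer standing where it is.

Things in the scene. Friction and masses are not known exactly. Their poses are not given: they have to be found in the camera images.
- test_box: Grey box fixed to the bench, 240 (x) x 260 (y) x 76 mm to the top of its tracks. Origin: centre of its underside on the bench; +x away from the robot, +y to the robot's left, z up. Front half: two bays open at the top, left y +4 to +122 mm, right y -122 to -4 mm, x -112 to 0 mm. Rear half: closed deck. A guard covers its bay when shut and slides along +x over the deck to open.
- left_handle (a point): Grip point on the left guard's upright black fin: 12 mm thick (x), 46 mm long (y), top 16 mm above this point; guard's top 30 mm below it (foot 26 x 56 x 3 mm). Axes as the box. In the box's frame: y +63, z 100 mm; x -95 mm when fully shut, +15 mm when fully open (110 mm travel, solid stops). Slides at about 2.5 N, more when fast; stays where left.
- right_handle (a point): The same for the right bay's guard: same fin and friction; in the box's frame y -63 mm, z 100 mm, x -95 mm when fully shut, +15 mm when fully open.
- transformer: Small mains transformer, a grey laminated iron block with an orange-brown coil, 44 x 48 x 40 mm, loose, standing in one of the two bays (a dark finned heat sink stands in the other). Origin: centre of its underside. It need not be touched.
Things that resemble listed ones, but are neither listed nor needed, are in the scene too. Of the things like the transformer, leave any that is purple or turquoise; of the rest the smaller one is meant.

How it is judged:
At the end, for the whole second after the job is handed in: The guard of the bay holding the transformer is within 10 mm of fully shut, the other bay's guard is within 10 mm of fully open, and the transformer is within 20 mm of where it stood (distance of transformer from where it was at the start of the episode below 0.02 m and ((y of transformer in the frame of test_box above 0 m and x of left_handle in the frame of test_box below -0.085 m and x of right_handle in the frame of test_box above 0.005 m) or (y of transformer in the frame of test_box below 0 m and x of right_handle in the frame of test_box below -0.085 m and x of left_handle in the frame of test_box above 0.005 m))); the robot touches nothing.
It also fails if it takes over 40 s, if anything falls off the work surface, if the arm or the gripper's body presses on something with over 40 N, if the wrist force passes 120 N, or if a joint passes its speed limit or range.

## Working session

There is one attempt and no reset: what is moved stays moved. The work goes in short steps, Python scripts to look and compute and a tool call to move; the robot and the scene stay as the last step left them, time stands still between calls to the robot, and variables do not carry over. Pictures are saved under pics/ and viewed, at most 10 in all, crops included, and the job is handed in when it is done.

Besides the shell and the picture viewer there is one more tool, called after "Request:" by a JSON object that holds its "api" and its "payload". apply_moves: Moves the arm, as the interface text tells. Its arguments: {"type":"object","properties":{"commands":{"type":"array"}},"required":["commands"]}

```bash
mkdir -p pics; cat > h.py <<'E'
from bench import *
import numpy as np, cv2
def cam(s):
    f=240/np.tan(np.radians(s["vertical_fov"])/2)
    K=np.array([[f,0,s["cx"]],[0,f,s["cy"]],[0,0,1]]);R=cv2.Rodrigues(np.array(s["rvec"],float))[0]
    return K,R,np.array(s["tvec"],float)
def ray(s,p,z):
    K,R,t=cam(s);d=R.T@np.linalg.inv(K)@[p[0],p[1],1];c=-R.T@t
    return c+d*(z-c[2])/d[2]
def tri(s1,p1,s2,p2):
    P=[]
    for s in(s1,s2):
        K,R,t=cam(s);P.append(K@np.c_[R,t])
    X=cv2.triangulatePoints(P[0],P[1],np.array(p1,float),np.array(p2,float))[:,0];return X[:3]/X[3]
def save(s,n): cv2.imwrite(f"pics/{n}.png",cv2.cvtColor(s["pixels"],cv2.COLOR_RGB2BGR))
E
python3 - <<'E'
from h import *
S={c:snapshot(c) for c in("top","side")}
o=get_obs();print({k:np.round(o[k],3) for k in("time","tool_pos","ee_rot","width")})
for c in S:
    save(S[c],c+"0")
    for q in("test_box","left_handle","right_handle","transformer"):
        z={"test_box":0,"transformer":.0}.get(q,.1)
        for r in place_of(c,q)[:4]: print(c,q,np.round(r["score"],2),np.round(r["pixel"]),np.round(ray(S[c],r["pixel"],z),3))
    for q in ("transformer",):
        for r in masks_of(c,q)[:4]: print(c,q,"mask",round(r["score"],2),r["extent"],r["mask"].sum(),S[c]["pixels"][r["mask"]].mean(0).round())
E
```

```text
{'time': np.float64(0.1), 'tool_pos': array([ 0.17 , -0.523,  0.17 ]), 'ee_rot': array([-3.14 , -0.   ,  0.314]), 'width': np.float64(0.094)}
top test_box 0.9 [388. 240.] [0.551 0.131 0.   ]
top left_handle 0.66 [361. 255.] [0.504 0.19  0.1  ]
top right_handle 0.74 [387. 244.] [0.523 0.147 0.1  ]
top right_handle 0.68 [431. 231.] [0.547 0.071 0.1  ]
top right_handle 0.61 [360. 253.] [0.507 0.191 0.1  ]
top transformer 0.95 [241. 250.] [0.53  0.406 0.   ]
top transformer 0.9 [371. 278.] [0.479 0.165 0.   ]
top transformer 0.82 [250. 199.] [0.629 0.392 0.   ]
top transformer 0.58 [257. 314.] [0.413 0.373 0.   ]
top transformer mask 0.95 [222.8, 238.2, 259.0, 262.0] 632 [116.  53. 149.]
top transformer mask 0.88 [226.7, 177.8, 268.4, 212.0] 1289 [  7. 146. 145.]
top transformer mask 0.66 [234.4, 294.7, 277.2, 333.0] 1258 [149. 135. 123.]
top transformer mask 0.58 [355.3, 268.1, 383.3, 289.2] 495 [137. 125. 115.]
side test_box 0.89 [291. 253.] [0.551 0.144 0.   ]
side left_handle 0.59 [313. 226.] [0.508 0.18  0.1  ]
side left_handle 0.58 [326. 260.] [0.488 0.269 0.1  ]
side right_handle 0.84 [297. 186.] [0.538 0.058 0.1  ]
side transformer 0.93 [298. 361.] [0.533 0.399 0.   ]
side transformer 0.76 [326. 262.] [0.481 0.169 0.   ]
side transformer 0.57 [240. 354.] [0.627 0.386 0.   ]
side transformer 0.55 [376. 347.] [0.406 0.373 0.   ]
side transformer mask 0.83 [358.3, 307.8, 400.1, 363.3] 1866 [133. 125. 115.]
side transformer mask 0.8 [215.4, 320.1, 257.3, 374.9] 1959 [ 57. 141. 138.]
side transformer mask 0.77 [282.5, 334.6, 318.9, 375.2] 972 [105.  58. 132.]
side transformer mask 0.52 [324.3, 235.7, 342.5, 259.4] 235 [143. 137. 129.]
```

```bash
python3 - <<'E'
import cv2
a=cv2.imread("pics/top0.png")[150:350,200:480];b=cv2.imread("pics/side0.png")[120:400,180:440]
cv2.imwrite("pics/a.png",cv2.resize(a,None,fx=2.8,fy=2.8,interpolation=2));cv2.imwrite("pics/b.png",cv2.resize(b,None,fx=2.1,fy=2.1,interpolation=2))
E
```

```text
(no output)
```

View pics/a.png

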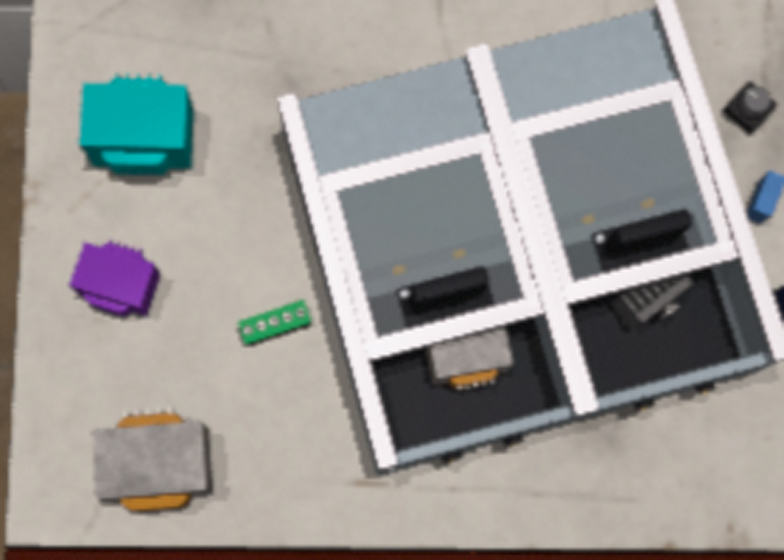

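View pics/b.png

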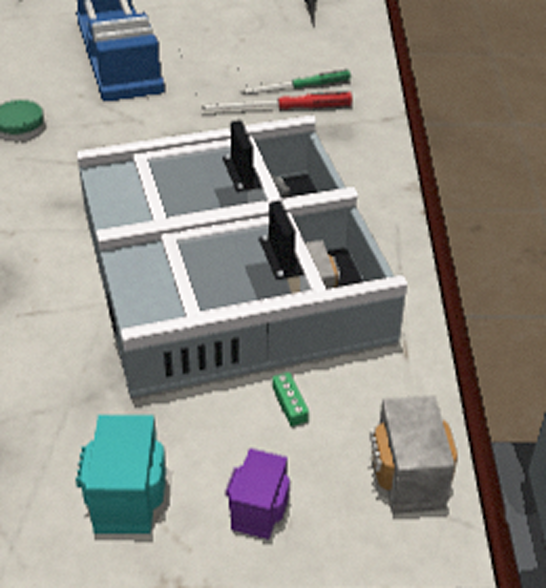

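View pics/top0.png

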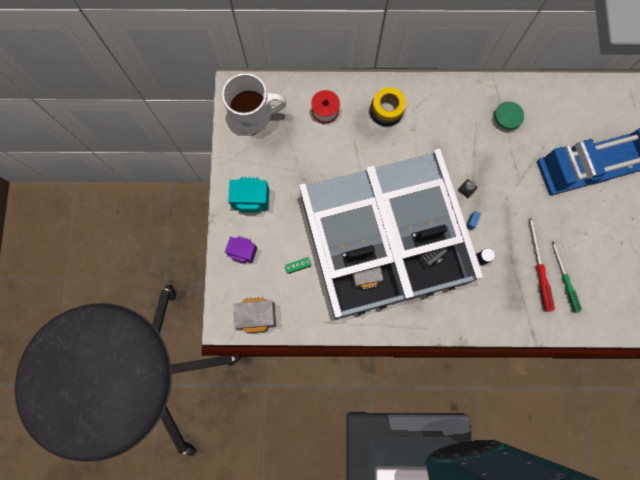

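```bash
python3 - <<'E'
from h import *
S={c:snapshot(c) for c in("top","side")}
crop=lambda u,v:(200+u/2.8,150+v/2.8)
px=[crop(279,100),(438,150),crop(377,470),crop(784,356)]
W=np.array([ray(S["top"],p,.076)[:2] for p in px]);M=np.array([[.12,.13],[.12,-.13],[-.12,.13],[-.12,-.13]])
def fit(W):
    c=W.mean(0);H=M.T@(W-c);a=np.arctan2(H[0,1]-H[1,0],H[0,0]+H[1,1]);R=np.array([[np.cos(a),-np.sin(a)],[np.sin(a),np.cos(a)]])
    return c,a,R,W-c-M@R.T
c,a,R,res=fit(W);print(c.round(4),np.degrees(a),res.round(3).tolist())
# side: track corner points
cs=lambda u,v:(180+u/2.1,120+v/2.1)
W2=np.array([ray(S["side"],p,.076)[:2] for p in [cs(122,340),cs(79,153),cs(406,283),cs(316,119)]])
c2,a2,_,r2=fit(W2);print(c2.round(4),np.degrees(a2),r2.round(3).tolist())
for n,p,q in(("L",(361,255),(313,226)),("R",(431,231),(297,186))):
    X=tri(S["top"],p,S["side"],q);print(n,X.round(4),(R.T@(X[:2]-c)).round(4))
# fin top corners in top crop / side crop, z=.116
for n,p in(("L top",(445,288)),("R top",(648,230))):
    X=ray(S["top"],crop(*p),.112);print(n,X.round(4),(R.T@(X[:2]-c)).round(4))
for n,p in(("L side",(277,207)),("R side",(238,127))):
    X=ray(S["side"],cs(*p),.116);print(n,X.round(4),(R.T@(X[:2]-c)).round(4))
E
```

```text
[0.5514 0.1411] 15.35401716185639 [[-0.0, -0.003], [-0.002, 0.001], [0.001, -0.001], [0.002, 0.003]]
[0.5508 0.1407] 15.108084706237328 [[0.001, -0.001], [-0.001, 0.001], [0.002, -0.004], [-0.001, 0.004]]
L [0.5059 0.1901 0.1066] [-0.031   0.0593]
R [0.5407 0.0753 0.114 ] [-0.0277 -0.0606]
L top [0.506  0.1943 0.112 ] [-0.0297  0.0634]
R top [0.5415 0.0738 0.112 ] [-0.0274 -0.0623]
L side [0.5106 0.1795 0.116 ] [-0.0292  0.0479]
R side [0.5455 0.0608 0.116 ] [-0.027  -0.0758]
```

Request:
{"api": "apply_moves", "payload": {"commands": [[0,0,-0.01,0.023,0.041,0,0],[0,0,-0.02,0.046,0.082,0,0],[0,0,-0.03,0.069,0.123,0,0],[0,0,-0.04,0.092,0.164,0,0],[0,0,-0.05,0.115,0.205,0,0]]}}

```text
time: 1.2
tool_pos: [0.2853, -0.3166, 0.1713]
ee_rot: [3.141, -0.0, 0.263]
wrist_force: [0.6, 0.1, 0.0]
width: 0.0577
finger_force: 0.0
```

Request:
{"api": "apply_moves", "payload": {"commands": [[0,0,0,0.023,0.041,0,0],[0,0,0,0.046,0.082,0,0],[0,0,0,0.069,0.123,0,0],[0,0,0,0.092,0.164,0,0],[0,0,0,0.115,0.205,0,0]]}}

```text
time: 1.7
tool_pos: [0.4004, -0.1114, 0.1715]
ee_rot: [3.141, -0.001, 0.264]
wrist_force: [0.2, -0.1, 0.1]
width: 0.0177
finger_force: 0.0
```

Request:
{"api": "apply_moves", "payload": {"commands": [[0,0,0,0.023,0.041,0,0],[0,0,0,0.046,0.082,0,0],[0,0,0,0.069,0.123,0,0],[0,0,0,0.092,0.164,0,0],[0,0,0,0.1,0.175,0,0]]}}

```text
time: 2.2
tool_pos: [0.5008, 0.0656, 0.1708]
ee_rot: [-3.14, -0.0, 0.269]
wrist_force: [-0.1, -0.0, -0.2]
width: 0.0007
finger_force: 0.0
```

Request:
{"api": "apply_moves", "payload": {"commands": [[0,0,0,0,-0.002,-0.03,0],[0,0,0,0,-0.002,-0.06,0],[0,0,0,0,-0.002,-0.08,0],[0,0,0,0,-0.002,-0.082,0],[0,0,0,0,-0.002,-0.082,0]]}}

```text
time: 2.7
tool_pos: [0.4995, 0.0593, 0.0891]
ee_rot: [3.141, 0.001, 0.263]
wrist_force: [-0.5, -0.1, 0.1]
width: 0.0004
finger_force: 0.0
```

```bash
python3 - <<'E'
from h import *
s=snapshot("side");t=snapshot("top")
a=s["pixels"][120:300,200:400];b=t["pixels"][170:350,300:500]
cv2.imwrite("pics/c.png",cv2.cvtColor(cv2.resize(np.hstack([a,b]),None,fx=2,fy=2,interpolation=2),4))
E
```

```text
(no output)
```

View pics/c.png

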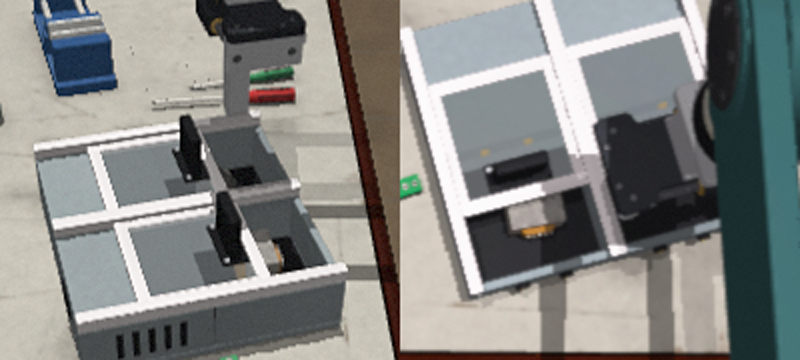

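Request:
{"api": "apply_moves", "payload": {"commands": [[0,0,0,0.01,0.0035,0,0],[0,0,0,0.02,0.006,0,0],[0,0,0,0.03,0.009,0,0],[0,0,0,0.039,0.0115,0,0],[0,0,0,0.048,0.014,0,0]]}}

```text
time: 3.3
tool_pos: [0.5488, 0.0742, 0.089]
ee_rot: [3.142, 0.0, 0.264]
wrist_force: [0.2, -0.4, -0.4]
width: 0.0005
finger_force: 0.0
```

Request:
{"api": "apply_moves", "payload": {"commands": [[0,0,0,0.007,0.002,0,0],[0,0,0,0.014,0.004,0,0],[0,0,0,0.019,0.005,0,0],[0,0,0,0.022,0.006,0,0],[0,0,0,0.022,0.006,0,0]]}}

```text
time: 3.8
tool_pos: [0.57, 0.0799, 0.089]
ee_rot: [3.142, 0.0, 0.264]
wrist_force: [-0.6, 0.0, -0.8]
width: 0.0005
finger_force: 0.0
```

```bash
cat > look.py <<'E'
from h import *
import sys
s=snapshot("side");t=snapshot("top")
c=np.array([.551,.141]);R=cv2.Rodrigues(np.array([0,0,.265]))[0][:2,:2]
for n,S in(("side",s),("top",t)):
    for q in("left_handle","right_handle"):
        for r in place_of(n,q)[:2]: print(n,q,round(r["score"],2),(R.T@(ray(S,r["pixel"],.1)[:2]-c)).round(4))
o=get_obs();print("tcp in box",(R.T@(o["tool_pos"][:2]-c)).round(4),o["wrist_force"])
a=s["pixels"][120:300,200:400];b=t["pixels"][170:350,300:500]
cv2.imwrite(f"pics/{sys.argv[1]}.png",cv2.cvtColor(cv2.resize(np.hstack([a,b]),None,fx=2,fy=2,interpolation=2),4))
E
python3 look.py d
```

```text
side left_handle 0.95 [-0.0303  0.0519]
side right_handle 0.62 [-0.0271 -0.0649]
side right_handle 0.37 [-0.0258  0.0548]
top left_handle 0.91 [-0.0287  0.0631]
top right_handle 0.85 [-0.0267 -0.067 ]
tcp in box [ 0.0019 -0.064 ] [ 0.4201427  -0.52729274 -0.8400892 ]
```

View pics/d.png

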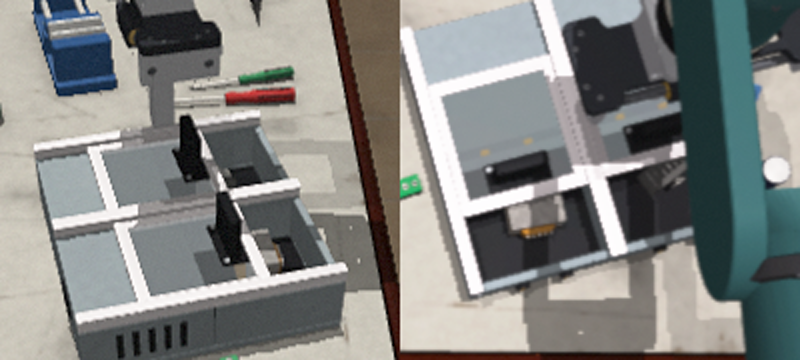

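```bash
python3 - <<'E'
from h import *
s=snapshot("side");o=get_obs();K,R,t=cam(s)
print(o["joint_positions"].round(3))
for p in(o["tool_pos"],o["tool_pos"]+[0,0,.05]):
    print(p.round(3),cv2.projectPoints(p[None],R,t,K,None)[0].ravel().round(1))
im=s["pixels"].copy()[60:260,170:400]
cv2.imwrite("pics/e.png",cv2.cvtColor(cv2.resize(im,None,fx=3,fy=3,interpolation=2),4))
E
```

```text
[ 0.041  0.172  1.439 -0.     1.531  1.348]
[0.57  0.08  0.089] [281.  197.3]
[0.57  0.08  0.139] [280.3 175.9]
```

View pics/e.png

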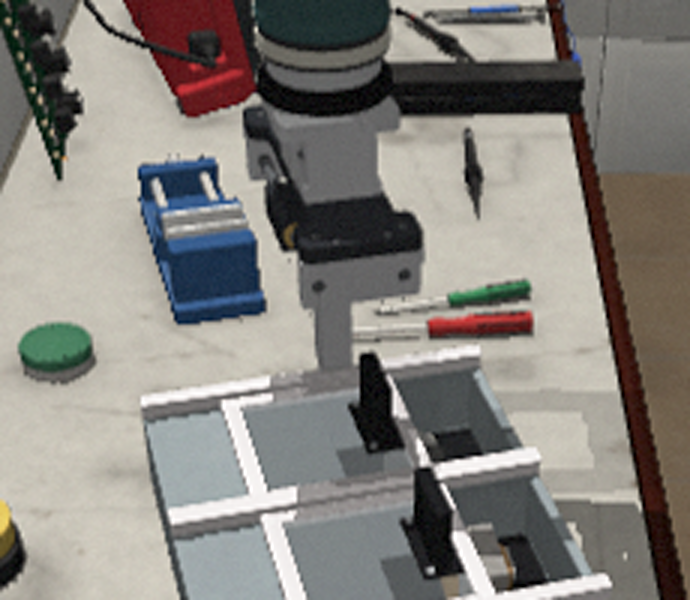

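```bash
python3 - <<'E'
from h import *
w=snapshot("wrist");t=snapshot("top");o=get_obs()
K,R,T=cam(w);print("wrist cam pos",(-R.T@T).round(3),"axis",R[2].round(3),w["vertical_fov"],o["tool_pos"].round(3))
f=K[0,0]
def fe(p):
    x=R@np.array(p)+T;th=np.arctan2(np.hypot(x[0],x[1]),x[2]);d=x[:2]/np.hypot(*x[:2]);return (np.array([w["cx"],w["cy"]])+f*th*d).round(1)
c=np.array([.551,.141]);Q=cv2.Rodrigues(np.array([0,0,.265]))[0][:2,:2]
print("tcp",fe(o["tool_pos"]))
for n,b in(("Rfin",(-.028,-.063,.1)),("Lfin",(-.03,.063,.1)),("RRcorner",(.12,-.13,.076)),("RLcorner",(.12,.13,.076)),("FRcorner",(-.12,-.13,.076))):
    print(n,fe([*(c+Q@b[:2]),b[2]]))
for r in place_of("wrist","right_handle")[:2]+place_of("wrist","left_handle")[:2]:print(r)
K,R,T=cam(t);print("top tcp",cv2.projectPoints(o["tool_pos"][None],R,T,K,None)[0].ravel())
cv2.imwrite("pics/w.png",cv2.cvtColor(w["pixels"],4))
E
```

```text
wrist cam pos [0.636 0.098 0.303] axis [-0.226 -0.062 -0.972] 65.70646984690485 [0.57  0.08  0.089]
tcp [326.7 268.4]
Rfin [325.1 321. ]
Lfin [135.5 316.7]
RRcorner [433.   77.7]
RLcorner [ 60.5 102.1]
FRcorner [411.2 409.6]
{'pixel': [141.5, 310.7], 'score': 0.62}
top tcp [424.62713958 218.95748062]
```

View pics/w.png

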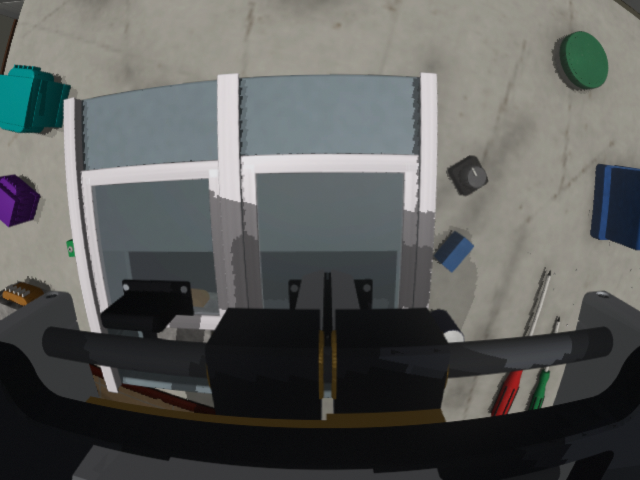

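```bash
python3 - <<'E'
from h import *
w=snapshot("wrist");s=snapshot("side");o=get_obs()
K,R,T=cam(w);f=K[0,0]
def fe(p):
    x=R@np.array(p)+T;th=np.arctan2(np.hypot(x[0],x[1]),x[2]);d=x[:2]/np.hypot(*x[:2]);return (np.array([w["cx"],w["cy"]])+f*th*d).round(1)
Ks,Rs,Ts=cam(s)
for dz in(0,.017,.033,.045):
  for dx in(-.008,.008):
    p=o["tool_pos"]+[dx*.965,dx*.262,dz];print(dz,dx,"wrist",fe(p),"side",cv2.projectPoints(p[None],Rs,Ts,Ks,None)[0].ravel().round(1))
a=s["pixels"][150:215,255:320];b=w["pixels"][240:310,260:400]
cv2.imwrite("pics/f.png",cv2.cvtColor(np.hstack([cv2.resize(a,(400,400)),cv2.resize(b,(400*1,200))[np.r_[0:200,[199]*200]]]),4))
E
```

```text
0 -0.008 wrist [326.6 280.9] side [284.9 196.7]
0 0.008 wrist [326.6 255.7] side [277.  197.9]
0.017 -0.008 wrist [326.6 291. ] side [284.7 189.6]
0.017 0.008 wrist [326.6 264.1] side [276.7 190.8]
0.033 -0.008 wrist [326.6 302. ] side [284.5 182.8]
0.033 0.008 wrist [326.6 273.3] side [276.4 184. ]
0.045 -0.008 wrist [326.6 311.4] side [284.4 177.6]
0.045 0.008 wrist [326.6 281.2] side [276.2 178.8]
```

View pics/f.png

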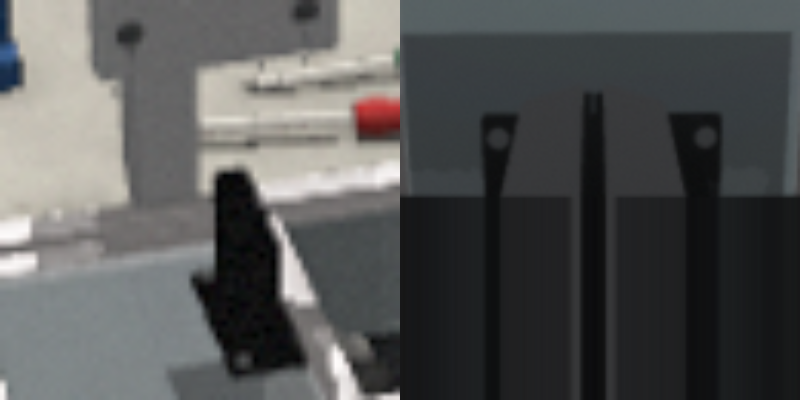

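Request:
{"api": "apply_moves", "payload": {"commands": [[0,0,0,-0.01,0.04,0.005,0],[0,0,0,-0.02,0.08,0.005,0],[0,0,0,-0.029,0.12,0.005,0],[0,0,0,-0.03,0.123,0.002,0],[0,0,0,-0.03,0.123,0,0]]}}

```text
time: 4.95
tool_pos: [0.5394, 0.2036, 0.0889]
ee_rot: [3.141, 0.0, 0.266]
wrist_force: [0.4, 0.6, 0.1]
width: 0.0004
finger_force: 0.0
```

Request:
{"api": "apply_moves", "payload": {"commands": [[0,0,0,0,0,-0.008,0],[0,0,0,0,0,-0.014,0],[0,0,0,0,0,-0.02,0],[0,0,0,0,0,-0.02,0],[0,0,0,0,0,-0.02,0]]}}

```text
time: 5.45
tool_pos: [0.5398, 0.2022, 0.0688]
ee_rot: [3.141, 0.001, 0.263]
wrist_force: [0.1, -0.2, -0.1]
width: 0.0008
finger_force: 0.0
```

```bash
python3 look.py g; python3 - <<'E'
from h import *
s=snapshot("side");o=get_obs();K,R,t=cam(s)
for dz in(0,.033):print(cv2.projectPoints((o["tool_pos"]+[0,0,dz])[None],R,t,K,None)[0].ravel())
a=s["pixels"][160:280,250:370];cv2.imwrite("pics/g2.png",cv2.cvtColor(cv2.resize(a,(600,600)),4))
E
```

```text
side left_handle 0.96 [-0.0312  0.0553]
side right_handle 0.81 [-0.033  -0.0658]
top left_handle 0.74 [-0.0288  0.0626]
tcp in box [0.0056 0.0626] [-1.19901506  0.19849933 -0.61538448]
[295.4693789  246.76258222]
[295.31414234 232.84819366]
```

View pics/g2.png

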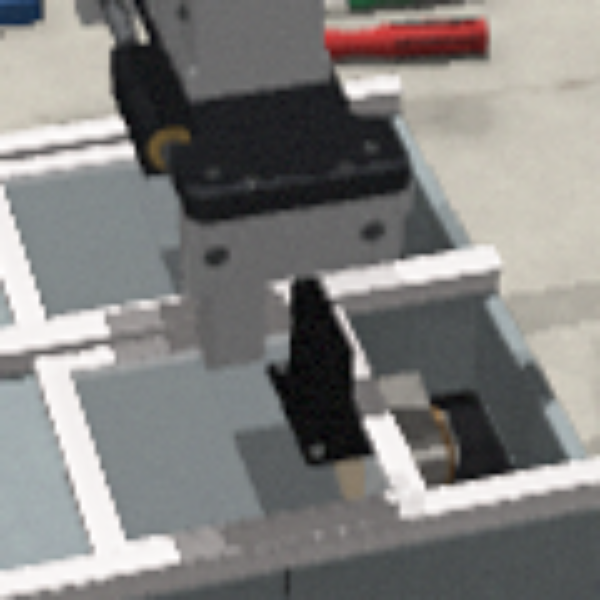

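Request:
{"api": "apply_moves", "payload": {"commands": [[0,0,0,0,0,-0.005,0],[0,0,0,0,0,-0.011,0],[0,0,0,-0.01,-0.003,-0.011,0],[0,0,0,-0.018,-0.005,-0.011,0],[0,0,0,-0.025,-0.007,-0.011,0]]}}

```text
time: 6.3
tool_pos: [0.5147, 0.1959, 0.0581]
ee_rot: [-3.142, -0.002, 0.264]
wrist_force: [3.5, 1.3, -1.8]
width: 0.0002
finger_force: 1.5
```

Request:
{"api": "apply_moves", "payload": {"commands": [[0,0,0,-0.01,-0.003,0,0],[0,0,0,-0.02,-0.0055,0,0],[0,0,0,-0.03,-0.008,0,0],[0,0,0,-0.038,-0.0105,0,0],[0,0,0,-0.046,-0.0125,0,0]]}}

```text
time: 6.8
tool_pos: [0.4682, 0.1829, 0.0583]
ee_rot: [3.141, -0.001, 0.264]
wrist_force: [3.2, -0.2, -1.9]
width: 0.0001
finger_force: 1.6
```

Request:
{"api": "apply_moves", "payload": {"commands": [[0,0,0,-0.003,-0.001,0,0],[0,0,0,-0.006,-0.0015,0,0],[0,0,0,-0.009,-0.0025,0,0],[0,0,0,-0.011,-0.003,0,0],[0,0,0,-0.011,-0.003,0,0]]}}

```text
time: 7.3
tool_pos: [0.4592, 0.1805, 0.0584]
ee_rot: [3.141, -0.003, 0.264]
wrist_force: [5.5, 0.8, -2.6]
width: 0.0006
finger_force: 2.8
```

```bash
python3 look.py i
```

```text
side left_handle 0.94 [-0.0997  0.0548]
side right_handle 0.9 [-0.0357 -0.0682]
side right_handle 0.57 [-0.0998  0.0488]
top left_handle 0.92 [-0.0944  0.0596]
tcp in box [-0.0783  0.0622] [ 5.13044251 -0.26321828 -1.7119514 ]
```

Request:
{"api": "apply_moves", "payload": {"commands": [[0,0,0,-0.002,-0.0005,0,0],[0,0,0,-0.004,-0.001,0,0],[0,0,0,-0.005,-0.0015,0,0],[0,0,0,-0.005,-0.0015,0,0],[0,0,0,-0.005,-0.0015,0,0]]}}

```text
time: 8.1
tool_pos: [0.4596, 0.1806, 0.0586]
ee_rot: [-3.141, -0.015, 0.263]
wrist_force: [19.7, 4.2, -11.1]
width: 0.0005
finger_force: 9.3
```

Request:
{"api": "apply_moves", "payload": {"commands": [[0,0,0,0.01,0.003,0,0],[0,0,0,0.02,0.005,0,0],[0,0,0,0.02,0.005,0.03,0],[0,0,0,0.02,0.005,0.06,0],[0,0,0,0.02,0.005,0.07,0]]}}

```text
time: 8.6
tool_pos: [0.4741, 0.1844, 0.1313]
ee_rot: [-3.141, -0.004, 0.264]
wrist_force: [0.8, 0.1, -0.0]
width: 0.0002
finger_force: 0.0
```

Request:
{"api": "apply_moves", "payload": {"commands": [[0,0,0,0.007,-0.04,0,0],[0,0,0,0.014,-0.08,0,0],[0,0,0,0.021,-0.118,0,0],[0,0,0,0.021,-0.119,0,0],[0,0,0,0.021,-0.119,0,0]]}}

```text
time: 9.1
tool_pos: [0.4931, 0.0645, 0.1272]
ee_rot: [-3.14, 0.002, 0.262]
wrist_force: [-0.2, 0.4, -0.9]
width: 0.0004
finger_force: 0.0
```

```bash
python3 look.py j
```

```text
side left_handle 0.81 [-0.1036  0.0492]
side right_handle 0.72 [-0.0253 -0.0681]
top left_handle 0.82 [-0.0958  0.0643]
top right_handle 0.92 [-0.0229 -0.0638]
tcp in box [-0.0751 -0.0574] [ 0.04736152 -1.30072431 -0.04916555]
```

Request:
{"api": "apply_moves", "payload": {"commands": [[0,0,0,0.001,-0.004,-0.03,0],[0,0,0,0.001,-0.005,-0.055,0],[0,0,0,0.001,-0.005,-0.07,0],[0,0,0,0.001,-0.005,-0.07,0],[0,0,0,0.001,-0.005,-0.07,0]]}}

```text
time: 9.9
tool_pos: [0.4948, 0.0604, 0.0584]
ee_rot: [-3.142, -0.0, 0.265]
wrist_force: [0.6, -0.2, 0.1]
width: 0.0008
finger_force: 0.0
```

Request:
{"api": "apply_moves", "payload": {"commands": [[0,0,0,0.01,0.003,0,0],[0,0,0,0.02,0.0055,0,0],[0,0,0,0.028,0.0075,0,0],[0,0,0,0.036,0.0095,0,0],[0,0,0,0.044,0.012,0,0]]}}

```text
time: 10.4
tool_pos: [0.5389, 0.0716, 0.0582]
ee_rot: [3.141, 0.002, 0.264]
wrist_force: [-3.0, -0.6, 2.0]
width: 0.0
finger_force: 1.6
```

Request:
{"api": "apply_moves", "payload": {"commands": [[0,0,0,0.008,0.002,0,0],[0,0,0,0.016,0.0045,0,0],[0,0,0,0.022,0.006,0,0],[0,0,0,0.026,0.007,0,0],[0,0,0,0.026,0.007,0,0]]}}

```text
time: 10.9
tool_pos: [0.5658, 0.0792, 0.0579]
ee_rot: [-3.141, -0.001, 0.264]
wrist_force: [-0.2, 0.2, 0.5]
width: 0.0004
finger_force: 0.0
```

```bash
python3 look.py k
```

```text
side left_handle 0.76 [-0.0965  0.0605]
side right_handle 0.73 [ 0.0089 -0.0613]
top left_handle 0.77 [-0.096   0.0645]
tcp in box [-0.0029 -0.0635] [ 0.40382103 -0.14689691  0.23256574]
```

Request:
{"api": "apply_moves", "payload": {"commands": [[0,0,0,0.002,0.0005,0,0],[0,0,0,0.004,0.001,0,0],[0,0,0,0.006,0.0015,0,0],[0,0,0,0.007,0.002,0,0],[0,0,0,0.007,0.002,0,0]]}}

```text
time: 11.7
tool_pos: [0.5685, 0.0799, 0.0582]
ee_rot: [3.142, 0.008, 0.264]
wrist_force: [-9.2, -2.9, 7.1]
width: 0.0006
finger_force: 5.1
```

At the stop (force rising to ~12 N). Back off, lift, and check.

Request:
{"api": "apply_moves", "payload": {"commands": [[0,0,0,-0.012,-0.003,0,0],[0,0,0,-0.022,-0.006,0,0],[0,0,0,-0.025,-0.007,0.04,0],[0,0,0,-0.025,-0.007,0.08,0],[0,0,0,-0.025,-0.007,0.11,0]]}}

```text
time: 12.2
tool_pos: [0.5475, 0.0738, 0.1708]
ee_rot: [3.141, -0.004, 0.264]
wrist_force: [1.4, -1.0, 0.4]
width: 0.0004
finger_force: 0.0
```

Request:
{"api": "apply_moves", "payload": {"commands": [[0,0,0,-0.02,-0.045,0,0],[0,0,0,-0.04,-0.09,0,0],[0,0,0,-0.06,-0.135,0,0],[0,0,0,-0.08,-0.17,0,0],[0,0,0,-0.08,-0.17,0,0]]}}

```text
time: 12.7
tool_pos: [0.4652, -0.0999, 0.1685]
ee_rot: [3.139, -0.0, 0.257]
wrist_force: [0.5, 0.8, 0.2]
width: 0.0005
finger_force: 0.0
```

```bash
python3 look.py l; python3 -c "
from h import *
for c in('top','side'):
  s=snapshot(c)
  for r in place_of(c,'transformer')[:4]: print(c,r['score'],np.round(r['pixel']),ray(s,r['pixel'],0).round(3))
"
```

```text
side left_handle 0.81 [-0.0984  0.0479]
side right_handle 0.59 [ 0.0104 -0.0723]
top left_handle 0.68 [-0.096   0.0621]
top right_handle 0.96 [ 0.0192 -0.0673]
tcp in box [-0.1425 -0.2059] [-0.15158914  0.97271406  0.59125762]
top 0.97 [250. 199.] [0.629 0.392 0.   ]
top 0.94 [240. 250.] [0.53  0.408 0.   ]
top 0.82 [259. 313.] [0.415 0.368 0.   ]
side 0.79 [301. 362.] [0.529 0.4   0.   ]
side 0.65 [372. 346.] [0.412 0.37  0.   ]
side 0.59 [237. 355.] [0.633 0.387 0.   ]
```

View pics/l.png

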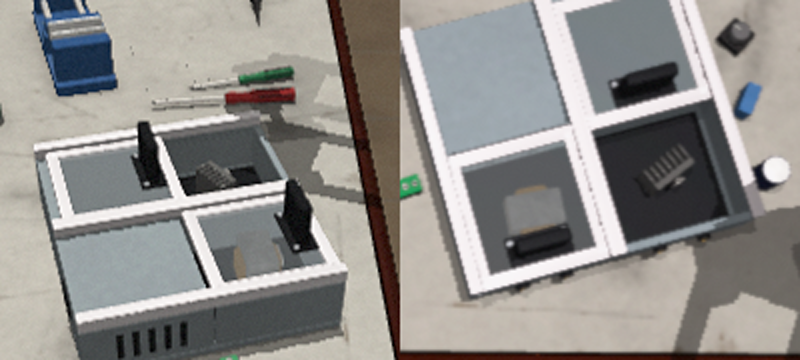

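The picture shows the left guard shut over the transformer (crop 535,210) and the right guard fully open with the heat sink exposed (668,168). The arm is clear of everything.

```bash
python3 -c "
from bench import *
print(close_job())"
```

```text
the job is handed in; nothing more can be done
None
```

The left guard is fully shut over the transformer and the right guard is fully open over the heat sink. Both were pushed to their stops, the transformer was never touched, and I handed the job in at about 13 s with the arm clear; no verdict was returned.

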